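# Gauge cast bars for the rolling mill

### The arm

A 6-joint arm with a two-finger parallel gripper is mounted at the origin on the work surface. World frame = base frame: x ahead of the robot, y to its left, z up, the work surface at z = 0. Lengths are in m, angles in rad, forces in N, time in s.
With the tool pointing down it reaches from about 0.325 to 0.85 m from the base axis. Payload 4.4 kg.
Tool frame: the origin (TCP) lies midway between the tips of the shut fingers; the grasp point (between the pads) lies 19 mm behind it (robot.pinch_z is the distance from the TCP to the grasp point, in m); z points along the fingers, y is the line along which they close (so a half turn about z gives the same grasp; the last joint's range is limited). The gripper opens to 94 mm and grips with 3 to 60 N. Pads are 16 mm wide; open, the fingers measure 119 mm over their backs; the gripper's body (75 mm by 177 mm) begins 78 mm behind the grasp point.
Start: joints at [-1.482, 0.207, 1.542, -0, 1.393, -0.15], TCP at [0.136, -0.559, 0.205] pointing down, gripper open.
Joint ranges: [-2.73, 2.73], [-0.86, 2.22], [0.23, 2.46], [-1.11, 4.25], [0.08, 2.63], [-2.82, 2.82]. Speed limits (rad/s): [2.79, 2.79, 3.14, 3.14, 3.14, 3.14].

### API

Orientations are given as a unit quaternion [w, x, y, z].
In Python, from rig import monitor, capture, ticket, regions_of, spot_point, robot gives the robot as it stands.
- The arm moves only by the shell command python3 -m pendant 'ROWS' [FORCE]. ROWS is text: rows parted by semicolons, each of 7 numbers parted by spaces: the shift along the tool's x, y, z in m, then the turn, a rotation vector about the tool's x, y, z in rad, then the finger opening in m, from 0 to 0.094. A call has 1 to 20 rows; each row is the pose to reach, as a shift and turn from the pose commanded when the call began, along the tool's axes at that moment; what a row does not reach only later rows make up. A row lasts 1/8 s, in which the tool goes at most 62.5 mm and 10.7 degrees, less where a joint would pass 70% of its speed; a pose out of reach is approached as far as the arm can. A call with a gripper value outside its range is refused whole. The fingers move at their own pace and stop on an object; FORCE is the grip in N (left out, the last holds). Time passes only in rows, so rows that repeat a pose let the fingers close. It gives the time, the measured TCP pose, the force, the opening and the grip force at its end, in the units of the state.
- monitor.get_state(): the state, without advancing time (a new reading comes with each control period).
- capture(name): name is "scene" or "top" or "wrist"; returns a dict with "frame" (384x512x3 uint8, blue, green, red), "mtx" (3x3 intrinsics, pixels), "view" (4x4, takes a point from world to camera coordinates); the wrist camera has in their place "tool_from_camera" (4x4, takes a point from camera to tool coordinates, whose origin is the TCP and whose axes are the flange's). Camera axes: x right, y up, looking along -z (the intrinsics and any distortion apply to the point x, -y, -z); pixel columns grow to the right and rows downward; lengths in m; the calibration is good to about 2 mm. A picture is of the moment at which its call begins: read the wrist's pose just before it. There is no depth.
- ticket.job_done(): hands the job in; it is judged then, once.
Trained networks look in a picture, given as the dict that the camera call returned (one of the last four; its "shot" number tells which), for a name from the list of things; names that differ only in an ending like _2 or _b are one class to them, and where a whole thing is asked for, a point or a joint stands for the part that bears it (a point fixed in the world has none). Each returns a list of dicts, best first, with "p" (0 to 1); they miss things now and then, are a little off and sometimes report something else, mostly with a low value. They report only what shows in the picture. A call takes as long as a camera call. They do not tell look-alikes from the thing itself.
- regions_of(picture, label): "region" (384x512 bool, what is visible of it) and "extent" ([left, top, right, bottom] in pixels, round what is visible of it).
- spot_point(picture, label): "point" ([column, row] in pixels: a listed point, or the origin of a listed thing).
The state is a dict: "clock": time; "joint_positions": joint angles; "qd": joint speeds; "joint_efforts": joint torques, N m; "eef_pos": TCP position; "ee_rot": TCP orientation; "wrist_force": force on the tool from outside, world axes, zero at the start; "moment": the same for the moment, N m; "grip_width": opening from 0.0 (shut) to 1.0 (fully open); "finger_force": force on a finger pad.
Only numpy, scipy, OpenCV 4.12 (cv2) and the standard library are available. Lean on these libraries where they do the work, as an engineer would, in place of code of your own. Each camera call takes 0.05 s, during which the arm holds its last target. There are 200 camera calls.

### The job

Set the slot gauge to the fifth click counted from its closed stop, then try every brass bar lying on the soldering board in the slot: let the bars that fit fall through into the gauge's catch tray, and lay those that are too thick in the wooden rework tray. Only when all are sorted, wind the dial back to its closed stop. Leave the jar, brush and file alone.

Things in the scene. Friction and masses are not known exactly. Their poses are not given: they have to be found in the camera images.
- gauge: Fixed slot gauge, 270 mm long (its x), 160 wide (y), 105 high; origin at the centre of its underside, x pointing from the dial housing (robot side) to the slot. The housing fills x -135..-15 mm, its flat top 105 mm high carries the dial. Beyond it two steel jaws (each 40 mm in x, 150 in y, 20 thick, flat tops 105 mm high) form a slot along y over a catch tray.
- catch (a point): Centre of the catch tray's cork floor under the slot (gauge x +55 mm, 12 mm above its underside); axes as the gauge's. The tray is 112 (x) x 136 (y) mm inside, lips 42 to 46 mm above the bench, the jaws' undersides 85 mm; slim posts at its corners. A bar that fits falls about 70 mm into it.
- slot (a point): Middle of the slot, level with the jaw tops (gauge x +55 mm); axes as the gauge's: the slot runs along y and stays centred here. It is 9 mm wide at dial 0 and 3 mm wider a click (24 mm at the fifth). Its upper edges are bevelled 4 mm at 45 degrees, so it catches a bar let go along it up to about 3 mm off centre. A bar too thick stays on top.
- dial_grip (a point): Point on the dial's vertical axis, 137 mm above the gauge's underside (gauge x -80 mm). The dial: a black disc 52 mm across, its top 119 mm up, with an upright bar grip across it, 50 mm long, 14 thick, its top 149 mm up; the bar lies along this point's x, a white line on its -x half. At dial 0 these axes are the gauge's.
- dial (a joint): Dial angle, rad: 0 at its closed stop, growing clockwise seen from above, which opens the slot. It clicks into a rest every 30 degrees (0.524 rad), 8 clicks in all; let go between rests it falls into the nearer one. A click takes about 0.1 N m. The fifth is at 2.618. Long tick marks show 0 and the fifth click.
- board: White soldering board fixed on the bench, 300 (x) x 230 (y) x 8 mm thick; origin at the centre of its underside. The bars lie on it at the start.
- tray: Wooden rework tray fixed on the bench, 210 (x) x 150 (y) x 22 mm high outside, walls and floor 5 mm; origin at the centre of its underside.
- flux_jar: Bystander: glass jar with a steel cap, 56 mm across, 70 high; origin at the centre of its underside.
- flat_brush: Bystander: flat brush lying down, 175 mm long, orange handle; origin near its ferrule.
- bench_file: Bystander: hand file with a red handle, 260 mm long, lying down; origin on its underside near its middle.
- mid_a (a point): Centre of cast brass bar a: a square bar 90 mm long along its y axis, either 21 or 27 mm square (which, is not told; 0.25 to 0.7 kg), unmarked; None if this bar is absent today. It lies flat on a side at the start.
- mid_b (a point): Centre of cast brass bar b: a square bar 90 mm long along its y axis, either 21 or 27 mm square (which, is not told; 0.25 to 0.7 kg), unmarked; None if this bar is absent today. It lies flat on a side at the start.
- mid_c (a point): Centre of cast brass bar c: a square bar 90 mm long along its y axis, either 21 or 27 mm square (which, is not told; 0.25 to 0.7 kg), unmarked; None if this bar is absent today. It lies flat on a side at the start.
- mid_d (a point): Centre of cast brass bar d: a square bar 90 mm long along its y axis, either 21 or 27 mm square (which, is not told; 0.25 to 0.7 kg), unmarked; None if this bar is absent today. It lies flat on a side at the start.
- mid_e (a point): Centre of cast brass bar e: a square bar 90 mm long along its y axis, either 21 or 27 mm square (which, is not told; 0.25 to 0.7 kg), unmarked; None if this bar is absent today. It lies flat on a side at the start.
- mid_f (a point): Centre of cast brass bar f: a square bar 90 mm long along its y axis, either 21 or 27 mm square (which, is not told; 0.25 to 0.7 kg), unmarked; None if this bar is absent today. It lies flat on a side at the start.
Not all that is in view belongs to the job. What is shaped like the part that bears mid_a but green or turquoise is not meant.

How it is judged:
By the outcome, as a careful person would: the job done as asked, in the order asked, and still so for the second after the job is handed in, with the robot touching nothing.
Of bar_a, bar_b, bar_c, bar_d, bar_e, bar_f only 4 to 6 are there at a start; the rules pass over those that are not, and their reading is None.
At some moment in a run one of bar_a, bar_b, bar_c, bar_d, bar_e, bar_f may be knocked a few centimetres aside while the robot is not near it.
Once in a run the grip may slacken for a moment while it holds something.
It also fails if it takes over 210 s, if anything falls off the work surface, if the arm or the gripper's body presses on something with over 40 N, if the wrist force passes 120 N, or if a joint passes its speed limit or range.

## Working session

There is one attempt and no reset: what is moved stays moved. The work goes in short steps, Python scripts to look and compute and a shell command to move; the robot and the scene stay as the last step left them, time stands still between calls to the robot, and variables do not carry over. Pictures are saved under pics/ and viewed, at most 14 in all, crops included, and the job is handed in when it is done.

```bash
ls; mkdir -p pics
cat > h.py <<'E'
import numpy as np, cv2
from scipy.spatial.transform import Rotation as R
from rig import monitor, capture, ticket, regions_of, spot_point, robot
def cam(name):
    s=monitor.get_state(); p=capture(name)
    if name=="wrist":
        T=np.eye(4); q=s["ee_rot"]; T[:3,:3]=R.from_quat([q[1],q[2],q[3],q[0]]).as_matrix(); T[:3,3]=s["eef_pos"]
        p["c2w"]=T@np.array(p["tool_from_camera"])
    else: p["c2w"]=np.linalg.inv(np.array(p["view"]))
    return p
def ray(p,px):
    u=cv2.undistortPoints(np.array([[px]],float),np.array(p["mtx"],float),np.array(p.get("dist",np.zeros(5)),float))[0,0]
    d=p["c2w"][:3,:3]@np.array([u[0],-u[1],-1]); return p["c2w"][:3,3],d
def atz(p,px,z):
    o,d=ray(p,px); return o+d*(z-o[2])/d[2]
def proj(p,w):
    c=np.linalg.inv(p["c2w"])@np.append(w,1); k=np.array(p["mtx"])@np.array([c[0],-c[1],-c[2]]); return k[:2]/k[2]
def tool(): 
    s=monitor.get_state(); q=s["ee_rot"]; return np.array(s["eef_pos"]),R.from_quat([q[1],q[2],q[3],q[0]])
def delta(target,yaw=None):
    """shift & rotz (tool axes) to reach target world TCP with tool y axis at world angle yaw (mod pi), tool down"""
    p,r=tool(); d=r.inv().apply(np.array(target)-p)
    out=None
    if yaw is not None:
        y=r.as_matrix()[:,1]; cur=np.arctan2(y[1],y[0]); a=(yaw-cur+np.pi/2)%np.pi-np.pi/2
        best=None
        x=np.array([np.sin(yaw),-np.cos(yaw),0])
        yy=np.array([np.cos(yaw),np.sin(yaw),0])
        if abs((yaw-cur-a+np.pi)%(2*np.pi)-np.pi)>1: yy=-yy
        z=np.array([0,0,-1.]); x=np.cross(yy,z)
        out=(r.inv()*R.from_matrix(np.c_[x,yy,z])).as_rotvec()
    return d.round(4),None if out is None else out.round(4)
E
python3 - <<'E'
from h import *
for n in ("top","scene"):
    p=cam(n); print(n,[k for k in p], p["mtx"], p["c2w"].round(3).tolist())
    cv2.imwrite(f"pics/{n}0.png",p["frame"])
    for l in ["gauge","slot","catch","dial_grip","board","tray","flux_jar","flat_brush","bench_file","mid_a"]:
        zs={"slot":.105,"catch":.012,"dial_grip":.137,"mid_a":.02}
        print(l,[(round(d["p"],2),np.round(d["point"],1).tolist(),atz(p,d["point"],zs.get(l,0))[:2].round(3).tolist()) for d in spot_point(p,l) if d["p"]>.2])
s=monitor.get_state(); print(s)
E
```

```text
pics
top ['frame', 'mtx', 'view', 'shot', 'c2w'] [[473.93453222   0.         274.49880349]
 [  0.         473.93453222 190.33429256]
 [  0.           0.           1.        ]] [[0.011, 0.993, -0.114, 0.414], [-1.0, 0.012, 0.005, -0.059], [0.007, 0.114, 0.993, 1.337], [0.0, 0.0, 0.0, 1.0]]
gauge [(0.73, [154.2, 202.2], [0.53, 0.273])]
slot [(0.55, [149.7, 176.6], [0.588, 0.261])]
catch [(0.67, [160.3, 184.0], [0.58, 0.255])]
dial_grip [(0.55, [137.3, 230.4], [0.446, 0.279]), (0.24, [289.1, 176.0], [0.589, -0.103])]
board [(0.94, [267.6, 209.7], [0.512, -0.048])]
tray [(0.64, [365.7, 212.1], [0.509, -0.325])]
flux_jar [(0.65, [309.4, 125.0], [0.759, -0.165])]
flat_brush [(0.63, [249.5, 115.8], [0.784, 0.008])]
bench_file [(0.94, [370.3, 140.8], [0.715, -0.341])]
mid_a [(0.76, [333.2, 284.0], [0.309, -0.23]), (0.66, [212.2, 134.5], [0.723, 0.112]), (0.63, [396.5, 282.9], [0.314, -0.404]), (0.62, [290.2, 239.7], [0.429, -0.111]), (0.62, [248.6, 170.8], [0.62, 0.007]), (0.61, [241.7, 243.6], [0.416, 0.022]), (0.6, [290.6, 172.4], [0.617, -0.111]), (0.58, [247.1, 208.6], [0.513, 0.009]), (
[... 1259 characters left out ...]
ock': 1.1, 'joint_positions': array([-1.48249687e+00,  2.06600930e-01,  1.54146340e+00,  1.84821919e-06,
        1.39350512e+00, -1.50464184e-01]), 'qd': array([-0.00037225, -0.00037462,  0.00126039, -0.00136648,  0.00027425,
        0.002411  ]), 'joint_efforts': array([-4.01056113e-04, -3.70898438e+01, -2.81765574e+01,  7.00277276e-02,
        2.77428981e-02, -1.64564119e-05]), 'eef_pos': array([ 0.1359997 , -0.55870472,  0.20546353]), 'ee_rot': array([1.16272207e-05, 9.92882469e-01, 1.19098290e-01, 5.48547768e-07]), 'wrist_force': array([ 0.01445891, -0.67017633, -0.32281126]), 'moment': array([-0.06207111, -0.05022344,  0.00117834]), 'finger_force': 0.0, 'grip_width': 1.0002751409547255}
```

Run:
```python
import cv2
a=cv2.imread("pics/top0.png")[80:320,100:430]; cv2.imwrite("pics/top0c.png",cv2.resize(a,None,fx=2.4,fy=2.4,interpolation=cv2.INTER_CUBIC))
```

```text
(no output)
```

View pics/top0c.png

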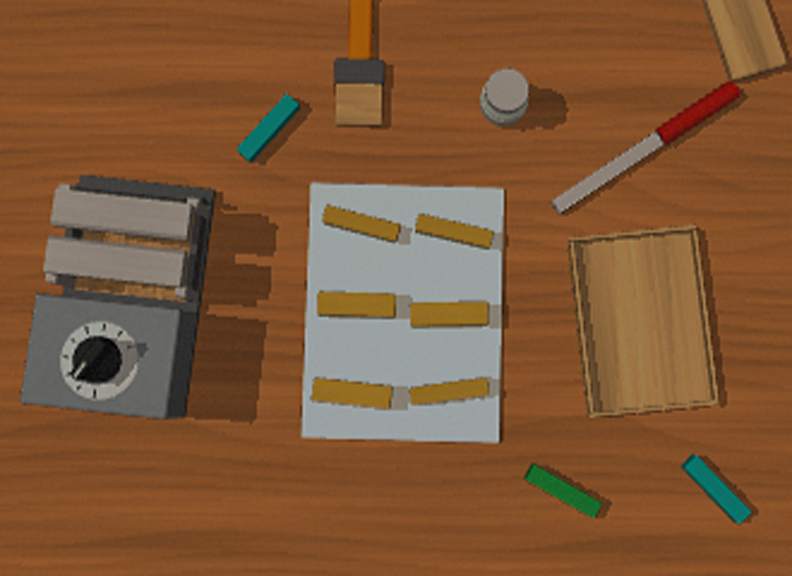

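View pics/scene0.png

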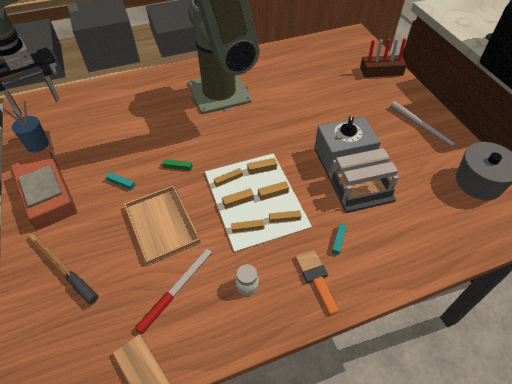

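The top view shows six brass bars on the white board, in crop px at about (362,222), (455,230), (357,304), (450,313), (352,393) and (450,390). Possible look-alikes are the teal bar (269,128), the green bar (564,490) and the teal bar (716,488). All three are off the board and green or turquoise, so they're excluded. The dial (97,360) seems to be about one click off zero already. I'll fly over the board and look from closer.

Run:
```python
from h import *
print(delta([.40,-.05,.33],0.0)); print(delta([.40,-.25,.33],0.0))
```

```text
(array([ 0.3768, -0.4318, -0.1245]), array([ 0.   ,  0.   , -1.332]))
(array([ 0.3295, -0.2375, -0.1245]), array([ 0.   ,  0.   , -1.332]))
```

```bash
r="0.377 -0.432 -0.1245 0 0 -1.332 0.06"; python3 -m pendant "0.33 -0.2375 -0.1245 0 0 -0.7 0.06;0.33 -0.2375 -0.1245 0 0 -0.7 0.06;0.33 -0.2375 -0.1245 0 0 -0.9 0.06;0.33 -0.2375 -0.1245 0 0 -0.9 0.06;0.33 -0.2375 -0.1245 0 0 -0.9 0.06;0.377 -0.432 -0.1245 0 0 -1.332 0.06;0.377 -0.432 -0.1245 0 0 -1.332 0.06;0.377 -0.432 -0.1245 0 0 -1.332 0.06;0.377 -0.432 -0.1245 0 0 -1.332 0.06;0.377 -0.432 -0.1245 0 0 -1.332 0.06;0.377 -0.432 -0.1245 0 0 -1.332 0.06;0.377 -0.432 -0.1245 0 0 -1.332 0.06;0.377 -0.432 -0.1245 0 0 -1.332 0.06"
python3 - <<'E'
from h import *
p=cam("wrist"); print(monitor.get_state()["clock"],tool()[0],p["c2w"].round(3).tolist(),np.array(p["mtx"]).round(1).tolist()); cv2.imwrite("pics/w1.png",p["frame"])
for d in regions_of(p,"mid_a"):
    m=d["region"].astype(np.uint8); c=cv2.findNonZero(m)
    if d["p"]<.2 or c is None: continue
    w=np.array([atz(p,x,.031)[:2] for x in cv2.convexHull(c)[:,0].astype(float)],np.float32)
    (x,y),(a,b),t=cv2.minAreaRect(w); print(round(d["p"],2),d["extent"],round(x,4),round(y,4),round(a,4),round(b,4),round(t,1))
print(delta([.45,.25,.36],0.0))
E
```

```text
clock: 2.72
eef_pos: [0.3998, -0.0509, 0.3296]
ee_rot: [-0.0, 0.708, 0.706, -0.0]
wrist_force: [-0.2, 0.3, 1.0]
grip_width: 0.636
finger_force: 0.0
2.775 [ 0.39986602 -0.0509691   0.32964701] [[1.0, 0.001, 0.001, 0.4], [-0.001, 0.972, 0.236, 0.018], [-0.001, -0.236, 0.972, 0.509], [0.0, 0.0, 0.0, 1.0]] [[299.7, 0.0, 252.5], [0.0, 299.7, 190.6], [0.0, 0.0, 1.0]]
0.95 [317.3, 94.8, 338.9, 153.4] 0.5166 0.007 0.0884 0.0334 89.3
0.94 [194.2, 323.9, 228.2, 351.9] 0.3232 -0.3851 0.0781 0.0306 43.1
0.91 [255.8, 93.0, 274.1, 150.3] 0.4175 0.0105 0.0895 0.0271 84.2
0.86 [259.1, 164.7, 272.9, 215.2] 0.4204 -0.0983 0.0207 0.0912 8.2
0.84 [369.6, 99.5, 408.3, 156.0] 0.6094 0.0045 0.0897 0.0278 75.6
0.81 [362.0, 162.9, 392.0, 217.5] 0.6013 -0.1026 0.0899 0.0297 77.1
0.68 [440.3, 26.1, 497.7, 77.1] 0.7164 0.1119 0.0308 0.094 50.7
0.65 [307.0, 163.9, 326.8, 218.0] 0.5078 -0.098 0.0312 0.0931 0.9
0.62 [194.3, 237.8, 218.8, 277.9] 0.3154 -0.2203 0.0854 0.02 63.7
(array([ 0.301 ,  0.0494, -0.0303]), array([-0.0006, -0.    , -0.0025]))
```

View pics/w1.png

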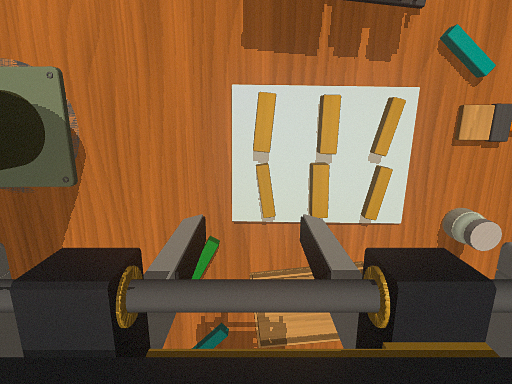

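The wrist view shows the six bars on the board at about (265,122), (328,124), (388,127), (266,190), (319,190) and (377,190). The teal and green decoys lie off it. Next is the gauge.

```bash
python3 -m pendant "0.27 0.11 -0.03 0 0 0 0.06;0.27 0.11 -0.03 0 0 0 0.06;0.27 0.11 -0.03 0 0 0 0.06;0.27 0.11 -0.03 0 0 0 0.06;0.27 0.11 -0.03 0 0 0 0.06;0.27 0.11 -0.03 0 0 0 0.06;0.27 0.11 -0.03 0 0 0 0.06"
python3 - <<'E'
from h import *
p=cam("wrist"); np.save("w2.npy",{k:p[k] for k in("frame","mtx","c2w")},allow_pickle=True); print(tool()[0])
for l,z in [("slot",.105),("dial_grip",.137),("catch",.012),("gauge",0)]:
    print(l,[(round(d["p"],2),np.round(d["point"],1).tolist(),atz(p,d["point"],z)[:2].round(4).tolist()) for d in spot_point(p,l) if d["p"]>.2])
cv2.imwrite("pics/w2.png",cv2.resize(p["frame"][:250,80:460],None,fx=2.1,fy=2.1,interpolation=cv2.INTER_CUBIC))
E
```

```text
clock: 3.7
eef_pos: [0.5101, 0.2191, 0.3594]
ee_rot: [-0.0, 0.708, 0.707, -0.001]
wrist_force: [0.9, 0.7, 0.0]
grip_width: 0.644
finger_force: 0.0
[0.51006469 0.21874441 0.35961025]
slot [(0.78, [306.2, 133.5], [0.5862, 0.2656])]
dial_grip [(0.77, [206.5, 124.0], [0.4496, 0.2795])]
catch [(0.84, [297.7, 131.5], [0.5877, 0.2643]), (0.35, [262.1, 125.7], [0.5262, 0.2741])]
gauge [(0.68, [301.4, 316.9], [0.6103, -0.1116])]
```

View pics/w2.png

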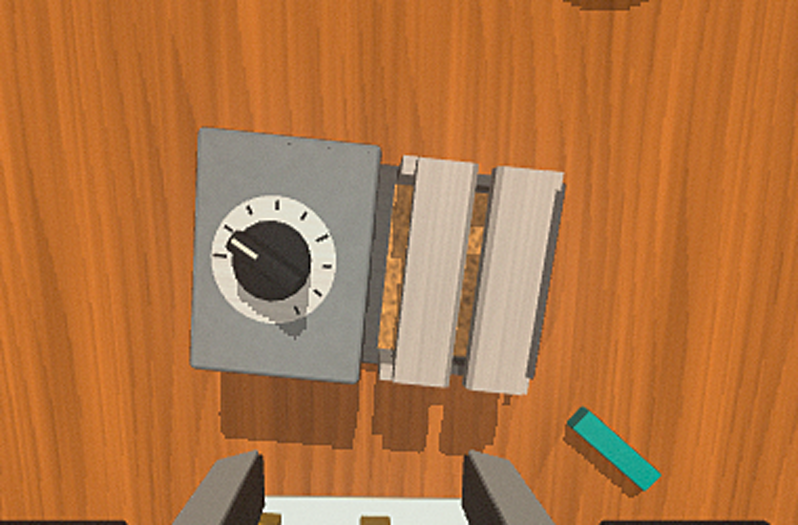

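The crop shows the dial at (272,260). Its white line points at the first tick after the long 0 tick at (219,255), so it starts at click 1. The fifth tick is at (322,237). The jaws' slot runs from about (485,165) to (458,388). Next I'll fit the gauge pose.

```bash
cat > fit.py <<'E'
from h import *
from scipy.optimize import least_squares
p=np.load("w2.npy",allow_pickle=True).item()
g=cv2.cvtColor(p["frame"],cv2.COLOR_BGR2GRAY)
hs=np.array([(200,128),(380,148),(357,381),(191,368)])/2.1+[80,0]
rj=np.array([(497,167),(563,172),(526,394),(467,389)])/2.1+[80,0]
lj=np.array([(417,157),(476,163),(447,386),(395,382)])/2.1+[80,0]
H,Rj,L=[np.array([atz(p,x,.105)[:2] for x in a]) for a in (hs,rj,lj)]
def model(v):
    x,y,t,w=v; c,s=np.cos(t),np.sin(t); M=np.array([[c,-s],[s,c]])
    loc=[(-.135,.08),(-.015,.08),(-.015,-.08),(-.135,-.08)]
    a=.055+w/2; loc+=[(a,.075),(a+.04,.075),(a+.04,-.075),(a,-.075)]
    a=.055-w/2; loc+=[(a-.04,.075),(a,.075),(a,-.075),(a-.04,-.075)]
    return np.array(loc)@M.T+[x,y]
o=np.vstack([H,Rj,L])
r=least_squares(lambda v:(model(v)-o).ravel()*1000,[.53,.27,-.1,.02],loss="soft_l1")
v=r.x; print(v,np.round((model(v)-o)*1000,1).tolist())
c,s=np.cos(v[2]),np.sin(v[2])
for n,x in(("slot",.055),("dial",-.08)): print(n,v[0]+x*c,v[1]+x*s)
np.save("gauge.npy",v)
E
python3 fit.py
```

```text
[ 0.5300268   0.27059916 -0.09680382  0.01464913] [[-2.3, 1.5], [1.6, 1.9], [1.3, -3.5], [-1.8, -1.2], [1.9, 1.1], [-1.4, 0.3], [-0.9, -0.5], [1.1, -0.2], [-0.4, 0.3], [1.1, 0.1], [0.7, -1.0], [-2.4, -0.0]]
slot 0.5847693041565379 0.26528326098778005
dial 0.4504013514188502 0.2783313749159499
```

Run:
```python
from h import *
print(delta([.450,.279,.20],0.95),delta([.450,.279,.126],0.95))
```

```text
(array([ 0.0599, -0.0602,  0.1602]), array([ 3.000e-04,  2.000e-04, -9.519e-01])) (array([ 0.0599, -0.0602,  0.2342]), array([ 3.000e-04,  2.000e-04, -9.519e-01]))
```

```bash
python3 -m pendant "0.06 -0.06 0.13 0 0 -0.95 0.045;0.06 -0.06 0.16 0 0 -0.95 0.045;0.06 -0.06 0.16 0 0 -0.95 0.045;0.06 -0.06 0.16 0 0 -0.95 0.045;0.06 -0.06 0.16 0 0 -0.95 0.045;0.06 -0.06 0.18 0 0 -0.95 0.045;0.06 -0.06 0.21 0 0 -0.95 0.045;0.06 -0.06 0.225 0 0 -0.95 0.045;0.06 -0.06 0.234 0 0 -0.95 0.045;0.06 -0.06 0.234 0 0 -0.95 0.045;0.06 -0.06 0.234 0 0 -0.95 0.01;0.06 -0.06 0.234 0 0 -0.95 0.01;0.06 -0.06 0.234 0 0 -0.95 0.01;0.06 -0.06 0.234 0 0 -0.95 0.01;0.06 -0.06 0.234 0 0 -0.95 0.01;0.06 -0.06 0.234 0 0 -0.95 0.01" 30
python3 -c "
from h import *
s=monitor.get_state();print(s['wrist_force'],s['moment'],s['joint_positions'].round(2),s['grip_width']*94,tool())"
```

```text
clock: 5.95
eef_pos: [0.4494, 0.279, 0.1264]
ee_rot: [-0.0, 0.305, 0.952, -0.002]
wrist_force: [-2.2, -5.1, 4.5]
grip_width: 0.148
finger_force: 30.0
[-2.20806566 -5.07536307  4.47431979] [-0.8088719   0.39403099  0.05880522] [ 0.39  0.19  1.73 -0.    1.22 -0.56] 13.937286101256193 (array([0.44941153, 0.27900587, 0.12637478]), Rotation.from_matrix(array([[-8.13556570e-01,  5.81483361e-01, -1.67560586e-03],
                            [ 5.81485743e-01,  8.13552187e-01, -2.67771191e-03],
                            [-1.93852105e-04, -3.15281104e-03, -9.99995011e-01]])))
```

```bash
python3 -m pendant "0 0 0 0 0 0.18 0.01;0 0 0 0 0 0.36 0.01;0 0 0 0 0 0.54 0.01;0 0 0 0 0 0.72 0.01;0 0 0 0 0 0.9 0.01;0 0 0 0 0 1.08 0.01;0 0 0 0 0 1.26 0.01;0 0 0 0 0 1.44 0.01;0 0 0 0 0 1.62 0.01;0 0 0 0 0 1.8 0.01;0 0 0 0 0 1.98 0.01;0 0 0 0 0 2.1 0.01;0 0 0 0 0 2.1 0.01;0 0 0 0 0 2.1 0.01"
python3 -c "
from h import *
s=monitor.get_state();print(s['wrist_force'],s['moment'],s['joint_positions'].round(2),s['grip_width']*94,tool()[0])"
```

```text
clock: 7.7
eef_pos: [0.4503, 0.2789, 0.1264]
ee_rot: [0.001, 0.978, 0.21, -0.0]
wrist_force: [-1.6, -5.1, 5.0]
grip_width: 0.145
finger_force: 30.0
[-1.57189563 -5.13521428  4.96956661] [-0.94044102  0.23083145  0.00595838] [ 0.39  0.19  1.73 -0.    1.22  1.54] 13.595574694790342 [0.45026112 0.27893855 0.12637051]
```

```bash
python3 -m pendant "0 0 0 0 0 0 0.05;0 0 0 0 0 0 0.05;0 0 0 0 0 0 0.05;0 0 -0.04 0 0 0 0.05;0 0 -0.08 0 0 0 0.05;0 0 -0.12 0 0 0 0.05;0 0 -0.16 0 0 0 0.05"
python3 -c "
from h import *
print(delta([.581,.20,.29],-.097))"
```

```text
clock: 8.57
eef_pos: [0.4499, 0.2805, 0.2872]
ee_rot: [-0.0, 0.978, 0.209, 0.0]
wrist_force: [-0.2, 0.6, 0.1]
grip_width: 0.528
finger_force: 0.0
(array([ 0.0867,  0.127 , -0.0029]), array([-2.0000e-04, -4.0000e-04, -1.0523e+00]))
```

```bash
python3 -m pendant "0.087 0.127 -0.003 0 0 -1.052 0.05;0.087 0.127 -0.003 0 0 -1.052 0.05;0.087 0.127 -0.003 0 0 -1.052 0.05;0.087 0.127 -0.003 0 0 -1.052 0.05;0.087 0.127 -0.003 0 0 -1.052 0.05;0.087 0.127 -0.003 0 0 -1.052 0.05;0.087 0.127 -0.003 0 0 -1.052 0.05;0.087 0.127 -0.003 0 0 -1.052 0.05"
python3 - <<'E'
from h import *
p=cam("wrist"); np.save("w3.npy",{k:p[k] for k in("frame","mtx","c2w")},allow_pickle=True); print(tool()[0])
for l,z in [("slot",.105),("dial_grip",.137)]:
    print(l,[(round(d["p"],2),np.round(d["point"],1).tolist(),atz(p,d["point"],z)[:2].round(4).tolist()) for d in spot_point(p,l) if d["p"]>.2])
cv2.imwrite("pics/w3.png",cv2.resize(p["frame"][:270,60:440],None,fx=2.1,fy=2.1,interpolation=cv2.INTER_CUBIC))
E
```

```text
clock: 9.57
eef_pos: [0.5814, 0.2, 0.2888]
ee_rot: [-0.0, 0.741, 0.671, -0.0]
wrist_force: [-0.2, 0.4, 0.4]
grip_width: 0.534
finger_force: 0.0
[0.58136953 0.19999204 0.28888122]
slot [(0.89, [249.6, 123.6], [0.5839, 0.2619])]
dial_grip [(0.95, [127.0, 120.4], [0.4533, 0.2787])]
```

View pics/w3.png

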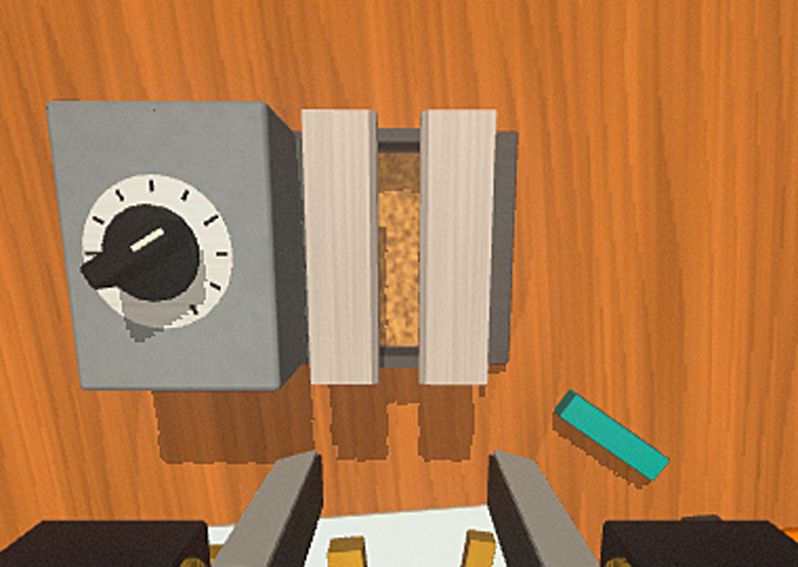

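The white line is on the fifth tick (211,220), and the slot is open between inner edges at about x=378 and x=420. Next I'll refine the slot pose.

Run:
```python
from h import *
p=np.load("w3.npy",allow_pickle=True).item()
q=np.array([(302,110),(496,110),(487,384),(311,384),(151,251)])/2.1+[60,0]
W=np.array([atz(p,x,.105)[:2] for x in q]); print(W.round(4).tolist(), W[:4].mean(0))
print("yaw", [np.arctan2(*(W[a]-W[b])[::-1])-np.pi/2 for a,b in((0,3),(1,2))], np.linalg.norm(W[1]-W[0]),np.linalg.norm(W[0]-W[3]))
s=W[:4].mean(0)
# bars: fresh measurement from top camera
t=cam("top"); 
for d in regions_of(t,"mid_a"):
    m=d["region"].astype(np.uint8); c=cv2.findNonZero(m)
    if d["p"]<.2: continue
    w=np.array([atz(t,x,.031)[:2] for x in cv2.convexHull(c)[:,0].astype(float)],np.float32)
    (x,y),(a,b),an=cv2.minAreaRect(w); print(round(d["p"],2),round(x,4),round(y,4),round(a,4),round(b,4),round(an,1), m.sum())
```

```text
[[0.5406, 0.3445], [0.6437, 0.3343], [0.6288, 0.1854], [0.5255, 0.1956], [0.4462, 0.2802]] [0.58465252 0.26496047]
yaw [np.float64(-0.10121005942078942), np.float64(-0.0994663017030395)] 0.10358356890958867 0.14962140976176008
0.87 0.5086 -0.1002 0.0249 0.0911 0.7 331
0.81 0.3129 -0.4053 0.0903 0.0213 45.3 261
0.77 0.6044 -0.1054 0.0878 0.0238 78.0 258
0.73 0.517 0.0063 0.0277 0.0885 0.7 331
0.72 0.4199 -0.1019 0.0211 0.089 7.3 252
0.68 0.612 0.0034 0.09 0.0251 74.6 251
0.58 0.7263 0.1119 0.0308 0.0944 48.8 322
0.58 0.3104 -0.2307 0.0892 0.0223 61.8 267
```

Run:
```python
from h import *
print(delta([.4185,.0105,.10],-.101),delta([.4185,.0105,.018],-.101))
```

```text
(array([-0.2045, -0.1435,  0.189 ]), array([ 0.    , -0.0001,  0.0026])) (array([-0.2045, -0.1435,  0.271 ]), array([ 0.    , -0.0001,  0.0026]))
```

```bash
python3 -m pendant "-0.2045 -0.1435 0.189 0 0 0 0.05;-0.2045 -0.1435 0.189 0 0 0 0.05;-0.2045 -0.1435 0.189 0 0 0 0.05;-0.2045 -0.1435 0.189 0 0 0 0.05;-0.2045 -0.1435 0.189 0 0 0 0.05;-0.2045 -0.1435 0.189 0 0 0 0.05;-0.2045 -0.1435 0.23 0 0 0 0.05;-0.2045 -0.1435 0.255 0 0 0 0.05;-0.2045 -0.1435 0.271 0 0 0 0.05;-0.2045 -0.1435 0.271 0 0 0 0.05;-0.2045 -0.1435 0.271 0 0 0 0.01;-0.2045 -0.1435 0.271 0 0 0 0.01;-0.2045 -0.1435 0.271 0 0 0 0.01;-0.2045 -0.1435 0.271 0 0 0 0.01;-0.2045 -0.1435 0.271 0 0 0 0.01;-0.2045 -0.1435 0.23 0 0 0 0.01;-0.2045 -0.1435 0.17 0 0 0 0.01;-0.2045 -0.1435 0.11 0 0 0 0.01;-0.2045 -0.1435 0.11 0 0 0 0.01" 40
python3 - <<'E'
from h import *
s=monitor.get_state(); print("w",s["grip_width"]*94,s["wrist_force"])
print(delta([.5847,.265,.15],-.100),delta([.5847,.265,.115],-.100))
p=cam("wrist"); cv2.imwrite("pics/w4.png",p["frame"])
E
```

```text
clock: 12.2
eef_pos: [0.4227, 0.0097, 0.1839]
ee_rot: [0.005, 0.741, 0.672, 0.004]
wrist_force: [0.1, -1.8, -5.8]
grip_width: 0.281
finger_force: 40.0
w 26.373129791197627 [ 0.11958219 -1.82520885 -5.83584361]
(array([0.27  , 0.1358, 0.0353]), array([0.0124, 0.0009, 0.0019])) (array([0.27  , 0.1354, 0.0703]), array([0.0124, 0.0009, 0.0019]))
```

View pics/w4.png

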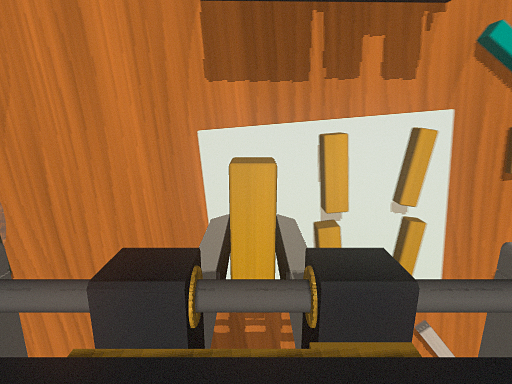

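The view shows the bar held squarely between the fingers at about (254,220). Its width is 26 to 27 mm, so it's likely too thick. I'll try it in the slot.

```bash
python3 -m pendant "0.2694 0.1408 0.028 0 0 0.003 0.01;0.2694 0.1408 0.028 0 0 0.003 0.01;0.2694 0.1408 0.028 0 0 0.003 0.01;0.2694 0.1408 0.028 0 0 0.003 0.01;0.2694 0.1408 0.028 0 0 0.003 0.01;0.2694 0.1408 0.028 0 0 0.003 0.01;0.2694 0.1408 0.028 0 0 0.003 0.01;0.2694 0.1408 0.05 0 0 0.003 0.01;0.2694 0.1408 0.057 0 0 0.003 0.01;0.2694 0.1408 0.057 0 0 0.003 0.01;0.2694 0.1408 0.0605 0 0 0.003 0.01;0.2694 0.1408 0.0635 0 0 0.003 0.01;0.2694 0.1408 0.0635 0 0 0.003 0.01"
python3 - <<'E'
from h import *
s=monitor.get_state(); print("w",s["grip_width"]*94,s["wrist_force"],s["eef_pos"],delta([.5847,.265,.11],-.100))
E
```

```text
clock: 13.88
eef_pos: [0.585, 0.2646, 0.1155]
ee_rot: [-0.0, 0.742, 0.671, -0.0]
wrist_force: [-0.6, 1.0, -6.0]
grip_width: 0.286
finger_force: 40.0
w 26.930178239455255 [-0.6051493   0.99943453 -6.04051475] [0.58498248 0.26464116 0.11547081] (array([ 0.0003, -0.0003,  0.0055]), array([-0.0001,  0.0001, -0.001 ]))
```

```bash
for z in 1; do python3 -m pendant "0 0 0.002 0 0 0 0.01;0 0 0.002 0 0 0 0.01"; python3 -m pendant "0 0 0.0015 0 0 0 0.01;0 0 0.0015 0 0 0 0.01"; done
```

```text
clock: 14.12
eef_pos: [0.5853, 0.2649, 0.1142]
ee_rot: [0.0, 0.742, 0.671, 0.0]
wrist_force: [0.0, -0.7, -3.3]
grip_width: 0.286
finger_force: 40.0
clock: 14.38
eef_pos: [0.5854, 0.2649, 0.114]
ee_rot: [0.0, 0.742, 0.671, 0.001]
wrist_force: [-4.4, -0.5, 5.9]
grip_width: 0.284
finger_force: 40.0
```

Contact force rose about 12 N with the bar still on top of the jaws, so it's too thick and goes to the rework tray. I need the tray pose next.

Run:
```python
from h import *
p=cam("top")
q=np.array([(570,238),(697,228),(718,403),(590,416)])/2.4+[100,80]
W=np.array([atz(p,x,.022)[:2] for x in q]); c=W.mean(0); print(W.round(4).tolist(),c)
e=(W[0]-W[3]+W[1]-W[2]); a=np.arctan2(e[1],e[0]); print("tray yaw",a,[np.linalg.norm(W[i]-W[i-1]).round(4) for i in range(4)])
np.save("tray.npy",[c[0],c[1],a])
for d in (-.062,0,.062):
    t=c+d*np.array([np.cos(a),np.sin(a)]); print(d,t,delta([*t,.10],a),delta([*t,.017],a))
```

```text
[[0.5988, -0.2426], [0.6125, -0.3914], [0.4094, -0.4121], [0.393, -0.2648]] [ 0.5034298  -0.32773196]
tray yaw 0.10462036921819749 [np.float64(0.207), np.float64(0.1494), np.float64(0.2041), np.float64(0.1483)]
-0.062 [ 0.4417688  -0.33420659] (array([-0.6106, -0.0826,  0.0136]), array([ 0.0011, -0.0003, -0.2054])) (array([-0.6106, -0.0827,  0.0966]), array([ 0.0011, -0.0003, -0.2054]))
0 [ 0.5034298  -0.32773196] (array([-0.5979, -0.022 ,  0.0137]), array([ 0.0011, -0.0003, -0.2054])) (array([-0.5979, -0.022 ,  0.0967]), array([ 0.0011, -0.0003, -0.2054]))
0.062 [ 0.5650908  -0.32125732] (array([-0.5853,  0.0387,  0.0138]), array([ 0.0011, -0.0003, -0.2054])) (array([-0.5853,  0.0387,  0.0968]), array([ 0.0011, -0.0003, -0.2054]))
```

```bash
python3 -m pendant "0 0 -0.05 0 0 0 0.01;0 0 -0.05 0 0 0 0.01;-0.611 -0.083 -0.03 0 0 -0.205 0.01;-0.611 -0.083 -0.03 0 0 -0.205 0.01;-0.611 -0.083 -0.03 0 0 -0.205 0.01;-0.611 -0.083 -0.03 0 0 -0.205 0.01;-0.611 -0.083 -0.03 0 0 -0.205 0.01;-0.611 -0.083 -0.03 0 0 -0.205 0.01;-0.611 -0.083 -0.03 0 0 -0.205 0.01;-0.611 -0.083 -0.03 0 0 -0.205 0.01;-0.611 -0.083 -0.03 0 0 -0.205 0.01;-0.611 -0.083 -0.03 0 0 -0.205 0.01;-0.611 -0.083 0.02 0 0 -0.205 0.01;-0.611 -0.083 0.06 0 0 -0.205 0.01;-0.611 -0.083 0.082 0 0 -0.205 0.01;-0.611 -0.083 0.082 0 0 -0.205 0.01"
python3 - <<'E'
from h import *
s=monitor.get_state(); print("w",s["grip_width"]*94,s["wrist_force"])
E
```

```text
clock: 16.42
eef_pos: [0.438, -0.332, 0.0256]
ee_rot: [-0.004, 0.669, 0.743, 0.0]
wrist_force: [-0.5, 0.9, -6.0]
grip_width: 0.285
finger_force: 40.0
w 26.821812996254188 [-0.50869704  0.90097609 -6.04374186]
```

```bash
python3 -m pendant "0 0 0.007 0 0 0 0.01;0 0 0.011 0 0 0 0.01;0 0 0.011 0 0 0 0.01;0 0 0.011 0 0 0 0.042;0 0 0.011 0 0 0 0.042;0 0 0.011 0 0 0 0.042;0 0 -0.03 0 0 0 0.042;0 0 -0.08 0 0 0 0.05;0 0 -0.09 0 0 0 0.05;0 0 -0.09 0 0 0 0.05"
cat > bars.py <<'E'
from h import *
import sys
def bars(n="top"):
    t=cam(n); out=[]
    for d in regions_of(t,"mid_a"):
        if d["p"]<.2: continue
        m=d["region"].astype(np.uint8); c=cv2.findNonZero(m)
        hsv=cv2.cvtColor(t["frame"],cv2.COLOR_BGR2HSV)[...,0][m>0]
        w=np.array([atz(t,x,.031)[:2] for x in cv2.convexHull(c)[:,0].astype(float)],np.float32)
        (x,y),(a,b),an=cv2.minAreaRect(w); yaw=np.deg2rad(an if a<b else an-90); yaw=(yaw+np.pi/2)%np.pi-np.pi/2
        if np.median(hsv)<35: out.append((round(x,4),round(y,4),round(yaw,3),round(min(a,b),4),round(d["p"],2)))
    return sorted(out)
if __name__=="__main__":
    for b in bars(): print(b)
    if len(sys.argv)>3:
        x,y,yaw=map(float,sys.argv[1:4]); print(delta([x,y,.1],yaw),delta([x,y,.018],yaw))
E
python3 bars.py .420 -.100 .135
```

```text
clock: 17.68
eef_pos: [0.4413, -0.3352, 0.1207]
ee_rot: [0.001, 0.669, 0.743, -0.0]
wrist_force: [-0.3, 0.4, -0.1]
grip_width: 0.531
finger_force: 0.0
(0.4199, -0.1022, np.float64(0.175), 0.0206, 0.83)
(0.4382, -0.3123, np.float64(0.011), 0.0273, 0.54)
(0.5072, -0.1002, np.float64(0.012), 0.0276, 0.75)
(0.517, 0.0063, np.float64(0.012), 0.0277, 0.67)
(0.6045, -0.1048, np.float64(-0.235), 0.0259, 0.79)
(0.6113, 0.0022, np.float64(-0.269), 0.0243, 0.68)
(array([0.2346, 0.0045, 0.0189]), array([-0.0018, -0.0024, -0.031 ])) (array([0.2344, 0.0046, 0.1009]), array([-0.0018, -0.0024, -0.031 ]))
```

```bash
python3 -m pendant "0.2345 0.0045 0.019 0 0 -0.045 0.05;0.2345 0.0045 0.019 0 0 -0.045 0.05;0.2345 0.0045 0.019 0 0 -0.045 0.05;0.2345 0.0045 0.019 0 0 -0.045 0.05;0.2345 0.0045 0.019 0 0 -0.045 0.05;0.2345 0.0045 0.06 0 0 -0.045 0.05;0.2345 0.0045 0.085 0 0 -0.045 0.05;0.2345 0.0045 0.101 0 0 -0.045 0.05;0.2345 0.0045 0.101 0 0 -0.045 0.05;0.2345 0.0045 0.101 0 0 -0.045 0.01;0.2345 0.0045 0.101 0 0 -0.045 0.01;0.2345 0.0045 0.101 0 0 -0.045 0.01;0.2345 0.0045 0.101 0 0 -0.045 0.01;0.2345 0.0045 0.101 0 0 -0.045 0.01;0.2345 0.0045 0.06 0 0 -0.045 0.01;0.2345 0.0045 0.01 0 0 -0.045 0.01;0.2345 0.0045 -0.031 0 0 -0.045 0.01;0.2345 0.0045 -0.031 0 0 -0.045 0.01;0.2345 0.0045 -0.031 0 0 -0.045 0.01"
python3 - <<'E'
from h import *
s=monitor.get_state(); print("w",s["grip_width"]*94,s["wrist_force"])
print(delta([.5846,.265,.15],-.100),delta([.5846,.265,.112],-.100))
E
```

```text
clock: 20.15
eef_pos: [0.4196, -0.1004, 0.1491]
ee_rot: [-0.002, 0.653, 0.758, -0.0]
wrist_force: [0.7, -0.4, -2.9]
grip_width: 0.22
finger_force: 40.0
w 20.694838096013033 [ 0.74556536 -0.42598887 -2.87828825]
(array([ 0.3368,  0.2174, -0.0008]), array([-0.0029, -0.0016,  0.249 ])) (array([0.3368, 0.2175, 0.0372]), array([-0.0029, -0.0016,  0.249 ]))
```

```bash
python3 -m pendant "0.337 0.2174 -0.001 0 0 0.249 0.01;0.337 0.2174 -0.001 0 0 0.249 0.01;0.337 0.2174 -0.001 0 0 0.249 0.01;0.337 0.2174 -0.001 0 0 0.249 0.01;0.337 0.2174 -0.001 0 0 0.249 0.01;0.337 0.2174 -0.001 0 0 0.249 0.01;0.337 0.2174 -0.001 0 0 0.249 0.01;0.337 0.2174 -0.001 0 0 0.249 0.01;0.337 0.2174 -0.001 0 0 0.249 0.01;0.337 0.2174 0.025 0 0 0.249 0.01;0.337 0.2174 0.032 0 0 0.249 0.01;0.337 0.2174 0.036 0 0 0.249 0.01;0.337 0.2174 0.04 0 0 0.249 0.01;0.337 0.2174 0.04 0 0 0.249 0.01"
python3 - <<'E'
from h import *
s=monitor.get_state(); print("w",s["grip_width"]*94,s["wrist_force"],delta([.5846,.265,.108],-.1))
E
```

```text
clock: 21.9
eef_pos: [0.5862, 0.2638, 0.1129]
ee_rot: [0.0, 0.742, 0.671, -0.0]
wrist_force: [-4.0, -1.8, 5.5]
grip_width: 0.223
finger_force: 40.0
w 20.928777043727298 [-3.97119106 -1.84890481  5.54487618] (array([ 0.001 , -0.0017,  0.0049]), array([ 0.0007,  0.0007, -0.0002]))
```

```bash
python3 -m pendant "0.001 -0.002 -0.002 0 0 0 0.01;0.001 -0.0022 -0.002 0 0 0 0.01;0.001 -0.0022 0.002 0 0 0 0.01;0.001 -0.0022 0.004 0 0 0 0.01;0.001 -0.0022 0.004 0 0 0 0.01"
```

```text
clock: 22.52
eef_pos: [0.5835, 0.2656, 0.1062]
ee_rot: [-0.0, 0.742, 0.671, -0.001]
wrist_force: [-0.6, 0.1, -3.0]
grip_width: 0.215
finger_force: 40.0
```

```bash
python3 -m pendant "0.001 -0.0012 0.002 0 0 0 0.04;0.001 -0.0012 0.002 0 0 0 0.04;0.001 -0.0012 0.002 0 0 0 0.05;0.001 -0.0012 -0.04 0 0 0 0.05;0.001 -0.0012 -0.07 0 0 0 0.05;-0.05 -0.0012 -0.1 0 0 0 0.05;-0.1 -0.0012 -0.1 0 0 0 0.05;-0.1 -0.0012 -0.1 0 0 0 0.05;-0.1 -0.0012 -0.1 0 0 0 0.05"
python3 bars.py .5165 .0065 .005
python3 - <<'E'
from h import *
p=cam("wrist"); cv2.imwrite("pics/w5.png",p["frame"])
E
```

```text
clock: 23.65
eef_pos: [0.5728, 0.1665, 0.2071]
ee_rot: [-0.0, 0.742, 0.671, 0.0]
wrist_force: [-0.2, 0.4, -0.2]
grip_width: 0.531
finger_force: 0.0
(0.4406, -0.334, np.float64(0.097), 0.0266, 0.84)
(0.5086, -0.1029, np.float64(0.012), 0.0249, 0.82)
(0.517, 0.0063, np.float64(0.012), 0.0277, 0.82)
(0.5543, 0.2587, np.float64(0.136), 0.1665, 0.66)
(0.6046, -0.1054, np.float64(-0.209), 0.0259, 0.76)
(0.6123, 0.0028, np.float64(-0.268), 0.0228, 0.64)
(array([-0.1655, -0.0399,  0.1067]), array([-0.0004, -0.0004, -0.1039])) (array([-0.1656, -0.0399,  0.1887]), array([-0.0004, -0.0004, -0.1039]))
```

View pics/w5.png

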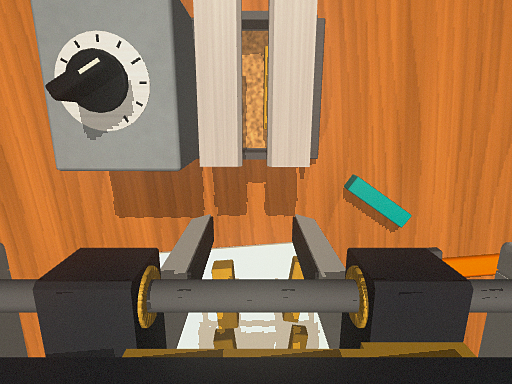

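The bar has dropped into the catch tray, visible at (267,90) through the slot. The dial is still at the fifth tick. Next bar.

```bash
python3 -m pendant "-0.1655 -0.0395 0.107 0 0 -0.107 0.05;-0.1655 -0.0395 0.107 0 0 -0.107 0.05;-0.1655 -0.0395 0.107 0 0 -0.107 0.05;-0.1655 -0.0395 0.107 0 0 -0.107 0.05;-0.1655 -0.0395 0.14 0 0 -0.107 0.05;-0.1655 -0.0395 0.17 0 0 -0.107 0.05;-0.1655 -0.0395 0.1885 0 0 -0.107 0.05;-0.1655 -0.0395 0.1885 0 0 -0.107 0.05;-0.1655 -0.0395 0.1885 0 0 -0.107 0.01;-0.1655 -0.0395 0.1885 0 0 -0.107 0.01;-0.1655 -0.0395 0.1885 0 0 -0.107 0.01;-0.1655 -0.0395 0.1885 0 0 -0.107 0.01;-0.1655 -0.0395 0.1885 0 0 -0.107 0.01;-0.1655 -0.0395 0.14 0 0 -0.107 0.01;-0.1655 -0.0395 0.09 0 0 -0.107 0.01;-0.1655 -0.0395 0.057 0 0 -0.107 0.01;-0.1655 -0.0395 0.057 0 0 -0.107 0.01;-0.1655 -0.0395 0.057 0 0 -0.107 0.01"
python3 - <<'E'
from h import *
s=monitor.get_state(); print("w",s["grip_width"]*94,s["wrist_force"])
print(delta([.5838,.265,.15],-.100),delta([.5838,.265,.114],-.100))
E
```

```text
clock: 26.05
eef_pos: [0.5141, 0.0057, 0.1469]
ee_rot: [-0.003, 0.705, 0.709, -0.002]
wrist_force: [-0.7, -0.1, -5.6]
grip_width: 0.285
finger_force: 39.9
w 26.751577168271524 [-0.70180041 -0.10974484 -5.59754245]
(array([ 0.2588,  0.0715, -0.0034]), array([-0.0064, -0.0004,  0.1068])) (array([0.2588, 0.0717, 0.0326]), array([-0.0064, -0.0004,  0.1068]))
```

```bash
python3 -m pendant "0.2585 0.069 0 0 0 0.107 0.01;0.2585 0.069 0 0 0 0.107 0.01;0.2585 0.069 0 0 0 0.107 0.01;0.2585 0.069 0 0 0 0.107 0.01;0.2585 0.069 0 0 0 0.107 0.01;0.2585 0.069 0 0 0 0.107 0.01;0.2585 0.069 0 0 0 0.107 0.01;0.2585 0.069 0.02 0 0 0.107 0.01;0.2585 0.069 0.032 0 0 0.107 0.01;0.2585 0.069 0.035 0 0 0.107 0.01;0.2585 0.069 0.037 0 0 0.107 0.01;0.2585 0.069 0.039 0 0 0.107 0.01;0.2585 0.069 0.039 0 0 0.107 0.01"
python3 - <<'E'
from h import *
s=monitor.get_state(); print("w",s["grip_width"]*94,s["wrist_force"])
t=np.load("tray.npy"); a=t[2]
c=t[:2]+.0*np.array([np.cos(a),np.sin(a)]); print(c,delta([*c,.15],a),delta([*c,.018],a))
E
```

```text
clock: 27.68
eef_pos: [0.584, 0.2631, 0.114]
ee_rot: [0.001, 0.741, 0.671, -0.001]
wrist_force: [-6.8, -5.8, 8.8]
grip_width: 0.286
finger_force: 39.9
w 26.91421018955291 [-6.84527426 -5.82979067  8.75992099]
[ 0.5034298  -0.32773196] (array([-0.596 , -0.0214, -0.0344]), array([-1.000e-04,  2.700e-03, -2.043e-01])) (array([-0.5956, -0.0215,  0.0976]), array([-1.000e-04,  2.700e-03, -2.043e-01]))
```

It blocks on the jaws with about 14 N of contact, so it's too thick. It goes to the middle of the tray.

```bash
python3 -m pendant "0 0 -0.045 0 0 0 0.01;0 0 -0.045 0 0 0 0.01;-0.596 -0.0215 -0.035 0 0 -0.204 0.01;-0.596 -0.0215 -0.035 0 0 -0.204 0.01;-0.596 -0.0215 -0.035 0 0 -0.204 0.01;-0.596 -0.0215 -0.035 0 0 -0.204 0.01;-0.596 -0.0215 -0.035 0 0 -0.204 0.01;-0.596 -0.0215 -0.035 0 0 -0.204 0.01;-0.596 -0.0215 -0.035 0 0 -0.204 0.01;-0.596 -0.0215 -0.035 0 0 -0.204 0.01;-0.596 -0.0215 -0.035 0 0 -0.204 0.01;-0.596 -0.0215 -0.035 0 0 -0.204 0.01;-0.596 -0.0215 0.02 0 0 -0.204 0.01;-0.596 -0.0215 0.06 0 0 -0.204 0.01;-0.596 -0.0215 0.082 0 0 -0.204 0.01;-0.596 -0.0215 0.082 0 0 -0.204 0.01;-0.596 -0.0215 0.09 0 0 -0.204 0.01;-0.596 -0.0215 0.094 0 0 -0.204 0.01;-0.596 -0.0215 0.094 0 0 -0.204 0.01"
python3 - <<'E'
from h import *
s=monitor.get_state(); print("w",s["grip_width"]*94,s["wrist_force"])
E
```

```text
clock: 30.05
eef_pos: [0.5035, -0.3265, 0.0174]
ee_rot: [0.0, 0.669, 0.743, 0.0]
wrist_force: [-0.3, 0.4, -3.8]
grip_width: 0.286
finger_force: 39.9
w 26.840851028301664 [-0.34345357  0.35258742 -3.78147845]
```

```bash
python3 -m pendant "0 0 0 0 0 0 0.042;0 0 0 0 0 0 0.042;0 0 0 0 0 0 0.042;0 0 -0.04 0 0 0 0.042;0 0 -0.09 0 0 0 0.05;0 0 -0.1 0 0 0 0.05;0 0 -0.1 0 0 0 0.05"
python3 bars.py .508 -.101 .012
```

```text
clock: 30.92
eef_pos: [0.5036, -0.3268, 0.1177]
ee_rot: [0.001, 0.669, 0.743, 0.0]
wrist_force: [-0.4, -0.3, -0.9]
grip_width: 0.532
finger_force: 0.0
(0.4453, -0.3385, np.float64(0.011), 0.0137, 0.4)
(0.4998, -0.2935, np.float64(0.012), 0.0249, 0.48)
(0.5086, -0.1001, np.float64(0.012), 0.0249, 0.53)
(0.5964, 0.2631, np.float64(-0.088), 0.0089, 0.4)
(0.6044, -0.1051, np.float64(-0.235), 0.0232, 0.59)
(0.6116, 0.0025, np.float64(-0.235), 0.0238, 0.49)
(array([0.2226, 0.0292, 0.0156]), array([-0.0022, -0.0022,  0.092 ])) (array([0.2224, 0.0293, 0.0976]), array([-0.0022, -0.0022,  0.092 ]))
```

```bash
python3 -m pendant "0.2225 0.029 0.017 0 0 0.092 0.05;0.2225 0.029 0.017 0 0 0.092 0.05;0.2225 0.029 0.017 0 0 0.092 0.05;0.2225 0.029 0.017 0 0 0.092 0.05;0.2225 0.029 0.017 0 0 0.092 0.05;0.2225 0.029 0.05 0 0 0.092 0.05;0.2225 0.029 0.08 0 0 0.092 0.05;0.2225 0.029 0.099 0 0 0.092 0.05;0.2225 0.029 0.099 0 0 0.092 0.05;0.2225 0.029 0.099 0 0 0.092 0.01;0.2225 0.029 0.099 0 0 0.092 0.01;0.2225 0.029 0.099 0 0 0.092 0.01;0.2225 0.029 0.099 0 0 0.092 0.01;0.2225 0.029 0.099 0 0 0.092 0.01;0.2225 0.029 0.05 0 0 0.092 0.01;0.2225 0.029 0 0 0 0.092 0.01;0.2225 0.029 -0.033 0 0 0.092 0.01;0.2225 0.029 -0.033 0 0 0.092 0.01;0.2225 0.029 -0.033 0 0 0.092 0.01"
python3 - <<'E'
from h import *
s=monitor.get_state(); print("w",s["grip_width"]*94,s["wrist_force"])
print(delta([.5838,.265,.15],-.100),delta([.5838,.265,.114],-.100))
E
```

```text
clock: 33.4
eef_pos: [0.5069, -0.1012, 0.1472]
ee_rot: [-0.002, 0.703, 0.711, -0.001]
wrist_force: [-0.5, 0.5, -5.3]
grip_width: 0.281
finger_force: 39.9
w 26.406677487135294 [-0.52313632  0.5337699  -5.32140647]
(array([ 0.3652,  0.0814, -0.0024]), array([-0.0048, -0.0017,  0.1121])) (array([0.3652, 0.0815, 0.0336]), array([-0.0048, -0.0017,  0.1121]))
```

```bash
python3 -m pendant "0.365 0.0802 0 0 0 0.112 0.01;0.365 0.0802 0 0 0 0.112 0.01;0.365 0.0802 0 0 0 0.112 0.01;0.365 0.0802 0 0 0 0.112 0.01;0.365 0.0802 0 0 0 0.112 0.01;0.365 0.0802 0 0 0 0.112 0.01;0.365 0.0802 0 0 0 0.112 0.01;0.365 0.0802 0 0 0 0.112 0.01;0.365 0.0802 0.02 0 0 0.112 0.01;0.365 0.0802 0.032 0 0 0.112 0.01;0.365 0.0802 0.035 0 0 0.112 0.01;0.365 0.0802 0.037 0 0 0.112 0.01;0.365 0.0802 0.039 0 0 0.112 0.01;0.365 0.0802 0.039 0 0 0.112 0.01"
python3 - <<'E'
from h import *
s=monitor.get_state(); print("w",s["grip_width"]*94,s["wrist_force"])
t=np.load("tray.npy"); a=t[2]
c=t[:2]+.062*np.array([np.cos(a),np.sin(a)]); print(c,delta([*c,.15],a),delta([*c,.018],a))
E
```

```text
clock: 35.15
eef_pos: [0.5842, 0.2625, 0.1133]
ee_rot: [0.0, 0.742, 0.671, -0.001]
wrist_force: [-6.2, -4.9, 6.3]
grip_width: 0.284
finger_force: 40.0
w 26.65576160245471 [-6.22929207 -4.89580665  6.34763308]
[ 0.5650908  -0.32125732] (array([-0.5829,  0.0395, -0.0353]), array([-0.0012,  0.0023, -0.2051])) (array([-0.5825,  0.0396,  0.0967]), array([-0.0012,  0.0023, -0.2051]))
```

```bash
python3 -m pendant "0 0 -0.045 0 0 0 0.01;0 0 -0.045 0 0 0 0.01;-0.583 0.0395 -0.035 0 0 -0.205 0.01;-0.583 0.0395 -0.035 0 0 -0.205 0.01;-0.583 0.0395 -0.035 0 0 -0.205 0.01;-0.583 0.0395 -0.035 0 0 -0.205 0.01;-0.583 0.0395 -0.035 0 0 -0.205 0.01;-0.583 0.0395 -0.035 0 0 -0.205 0.01;-0.583 0.0395 -0.035 0 0 -0.205 0.01;-0.583 0.0395 -0.035 0 0 -0.205 0.01;-0.583 0.0395 -0.035 0 0 -0.205 0.01;-0.583 0.0395 -0.035 0 0 -0.205 0.01;-0.583 0.0395 0.02 0 0 -0.205 0.01;-0.583 0.0395 0.06 0 0 -0.205 0.01;-0.583 0.0395 0.082 0 0 -0.205 0.01;-0.583 0.0395 0.082 0 0 -0.205 0.01;-0.583 0.0395 0.09 0 0 -0.205 0.01;-0.583 0.0395 0.094 0 0 -0.205 0.01;-0.583 0.0395 0.094 0 0 -0.205 0.01"
python3 - <<'E'
from h import *
s=monitor.get_state(); print("w",s["grip_width"]*94,s["wrist_force"])
E
```

```text
clock: 37.52
eef_pos: [0.5662, -0.3203, 0.0175]
ee_rot: [0.0, 0.669, 0.743, 0.0]
wrist_force: [-0.0, -0.1, -5.0]
grip_width: 0.284
finger_force: 39.9
w 26.67346205953617 [-2.43926025e-03 -6.05160622e-02 -5.02527361e+00]
```

```bash
python3 -m pendant "0 0 0 0 0 0 0.042;0 0 0 0 0 0 0.042;0 0 0 0 0 0 0.042;0 0 -0.04 0 0 0 0.042;0 0 -0.09 0 0 0 0.05;0 0 -0.1 0 0 0 0.05;0 0 -0.1 0 0 0 0.05"
python3 bars.py .6035 -.1045 -.222
```

```text
clock: 38.4
eef_pos: [0.5663, -0.3205, 0.1178]
ee_rot: [0.001, 0.669, 0.743, 0.0]
wrist_force: [-0.7, -0.5, -0.7]
grip_width: 0.535
finger_force: 0.0
(0.561, -0.3022, np.float64(-0.099), 0.021, 0.45)
(0.5964, 0.2661, np.float64(-0.113), 0.0083, 0.42)
(0.6033, -0.1059, np.float64(-0.248), 0.0272, 0.57)
(0.6124, 0.0027, np.float64(-0.235), 0.0252, 0.69)
(array([0.2096, 0.0612, 0.0153]), array([-0.0028, -0.0019,  0.327 ])) (array([0.2094, 0.0614, 0.0973]), array([-0.0028, -0.0019,  0.327 ]))
```

```bash
python3 -m pendant "0.2095 0.061 0.017 0 0 0.33 0.05;0.2095 0.061 0.017 0 0 0.33 0.05;0.2095 0.061 0.017 0 0 0.33 0.05;0.2095 0.061 0.017 0 0 0.33 0.05;0.2095 0.061 0.017 0 0 0.33 0.05;0.2095 0.061 0.05 0 0 0.33 0.05;0.2095 0.061 0.08 0 0 0.33 0.05;0.2095 0.061 0.099 0 0 0.33 0.05;0.2095 0.061 0.099 0 0 0.33 0.05;0.2095 0.061 0.099 0 0 0.33 0.01;0.2095 0.061 0.099 0 0 0.33 0.01;0.2095 0.061 0.099 0 0 0.33 0.01;0.2095 0.061 0.099 0 0 0.33 0.01;0.2095 0.061 0.099 0 0 0.33 0.01;0.2095 0.061 0.05 0 0 0.33 0.01;0.2095 0.061 0 0 0 0.33 0.01;0.2095 0.061 -0.033 0 0 0.33 0.01;0.2095 0.061 -0.033 0 0 0.33 0.01;0.2095 0.061 -0.033 0 0 0.33 0.01"
python3 - <<'E'
from h import *
s=monitor.get_state(); print("w",s["grip_width"]*94,s["wrist_force"])
print(delta([.5838,.265,.15],-.100),delta([.5838,.265,.114],-.100))
E
```

```text
clock: 40.88
eef_pos: [0.6024, -0.1047, 0.1471]
ee_rot: [-0.002, 0.782, 0.623, -0.001]
wrist_force: [-1.0, -0.7, -3.9]
grip_width: 0.218
finger_force: 40.0
w 20.523055960667595 [-0.96388423 -0.72645559 -3.94354016]
(array([ 0.3563, -0.1006, -0.0022]), array([-0.0053, -0.0008, -0.1249])) (array([ 0.3562, -0.1004,  0.0338]), array([-0.0053, -0.0008, -0.1249]))
```

```bash
python3 -m pendant "0.3565 -0.1015 0 0 0 -0.125 0.01;0.3565 -0.1015 0 0 0 -0.125 0.01;0.3565 -0.1015 0 0 0 -0.125 0.01;0.3565 -0.1015 0 0 0 -0.125 0.01;0.3565 -0.1015 0 0 0 -0.125 0.01;0.3565 -0.1015 0 0 0 -0.125 0.01;0.3565 -0.1015 0 0 0 -0.125 0.01;0.3565 -0.1015 0 0 0 -0.125 0.01;0.3565 -0.1015 0.02 0 0 -0.125 0.01;0.3565 -0.1015 0.03 0 0 -0.125 0.01;0.3565 -0.1015 0.03 0 0 -0.125 0.01"
python3 - <<'E'
from h import *
s=monitor.get_state(); print("w",s["grip_width"]*94,s["wrist_force"])
print(delta([.5837,.265,.108],-.100))
E
```

```text
clock: 42.25
eef_pos: [0.5837, 0.2632, 0.1174]
ee_rot: [-0.001, 0.742, 0.67, -0.002]
wrist_force: [-0.9, -0.8, -3.4]
grip_width: 0.22
finger_force: 40.0
w 20.693719287724363 [-0.93450659 -0.78726489 -3.43558496]
(array([ 0.0018, -0.0002,  0.0094]), array([-0.0043,  0.0018, -0.0016]))
```

```bash
python3 -m pendant "0.001 0 0.006 0 0 0 0.01;0.001 0 0.01 0 0 0 0.01;0.001 0 0.012 0 0 0 0.01;0.001 0 0.012 0 0 0 0.01"
```

```text
clock: 42.75
eef_pos: [0.5851, 0.2658, 0.1079]
ee_rot: [-0.0, 0.742, 0.671, -0.0]
wrist_force: [1.2, -0.5, -3.6]
grip_width: 0.217
finger_force: 40.0
```

```bash
python3 -m pendant "0 0 0 0 0 0 0.04;0 0 0 0 0 0 0.04;0 0 0 0 0 0 0.05;0 0 -0.04 0 0 0 0.05;0 0 -0.07 0 0 0 0.05;-0.05 0 -0.1 0 0 0 0.05;-0.1 0 -0.1 0 0 0 0.05;-0.1 0 -0.1 0 0 0 0.05;-0.1 0 -0.1 0 0 0 0.05"
python3 bars.py .611 .0033 -.255
python3 - <<'E'
from h import *
p=cam("wrist"); cv2.imwrite("pics/w6.png",p["frame"])
E
```

```text
clock: 43.88
eef_pos: [0.5753, 0.1665, 0.2081]
ee_rot: [-0.0, 0.742, 0.671, 0.0]
wrist_force: [-1.1, 0.6, -0.7]
grip_width: 0.533
finger_force: 0.0
(0.4407, -0.3334, np.float64(0.094), 0.0277, 0.82)
(0.5023, -0.324, np.float64(0.074), 0.0276, 0.85)
(0.5645, -0.3162, np.float64(0.154), 0.0319, 0.6)
(0.612, 0.002, np.float64(-0.251), 0.0215, 0.81)
(array([-0.1597,  0.0519,  0.1076]), array([-0.0004, -0.0003,  0.1561])) (array([-0.1597,  0.0519,  0.1896]), array([-0.0004, -0.0003,  0.1561]))
```

View pics/w6.png

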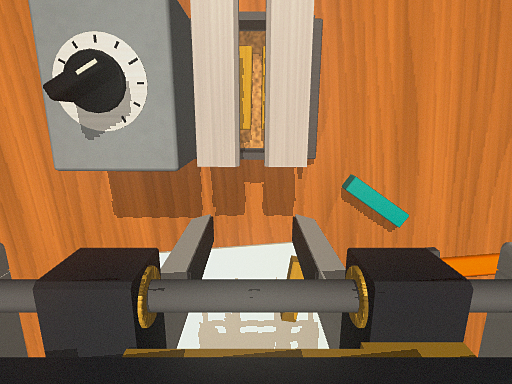

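Two bars now lie in the catch tray, at (246,85) and (266,90), and three are in the rework tray. One bar is left on the board at (0.612, 0.002).

```bash
python3 -m pendant "-0.16 0.0522 0.108 0 0 0.155 0.05;-0.16 0.0522 0.108 0 0 0.155 0.05;-0.16 0.0522 0.108 0 0 0.155 0.05;-0.16 0.0522 0.108 0 0 0.155 0.05;-0.16 0.0522 0.14 0 0 0.155 0.05;-0.16 0.0522 0.17 0 0 0.155 0.05;-0.16 0.0522 0.189 0 0 0.155 0.05;-0.16 0.0522 0.189 0 0 0.155 0.05;-0.16 0.0522 0.189 0 0 0.155 0.01;-0.16 0.0522 0.189 0 0 0.155 0.01;-0.16 0.0522 0.189 0 0 0.155 0.01;-0.16 0.0522 0.189 0 0 0.155 0.01;-0.16 0.0522 0.189 0 0 0.155 0.01;-0.16 0.0522 0.14 0 0 0.155 0.01;-0.16 0.0522 0.09 0 0 0.155 0.01;-0.16 0.0522 0.057 0 0 0.155 0.01;-0.16 0.0522 0.057 0 0 0.155 0.01;-0.16 0.0522 0.057 0 0 0.155 0.01;-0.16 0.0522 0.057 0 0 0.155 0.01"
python3 - <<'E'
from h import *
s=monitor.get_state(); print("w",s["grip_width"]*94,s["wrist_force"])
print(delta([.584,.265,.15],-.100),delta([.584,.265,.114],-.100))
E
```

```text
clock: 46.4
eef_pos: [0.6089, 0.0021, 0.1475]
ee_rot: [-0.002, 0.791, 0.611, -0.002]
wrist_force: [-0.3, -0.2, -4.0]
grip_width: 0.218
finger_force: 40.0
w 20.53407164823673 [-0.27958851 -0.18462511 -4.03805028]
(array([ 0.2481, -0.0904, -0.0021]), array([-0.0063,  0.0002, -0.155 ])) (array([ 0.2481, -0.0902,  0.0339]), array([-0.0063,  0.0002, -0.155 ]))
```

```bash
python3 -m pendant "0.2485 -0.092 0 0 0 -0.155 0.01;0.2485 -0.092 0 0 0 -0.155 0.01;0.2485 -0.092 0 0 0 -0.155 0.01;0.2485 -0.092 0 0 0 -0.155 0.01;0.2485 -0.092 0 0 0 -0.155 0.01;0.2485 -0.092 0 0 0 -0.155 0.01;0.2485 -0.092 0 0 0 -0.155 0.01;0.2485 -0.092 0.02 0 0 -0.155 0.01;0.2485 -0.092 0.03 0 0 -0.155 0.01;0.2485 -0.092 0.03 0 0 -0.155 0.01;0.2485 -0.092 0.03 0 0 -0.155 0.01"
python3 - <<'E'
from h import *
s=monitor.get_state(); print("w",s["grip_width"]*94,s["wrist_force"])
print(delta([.584,.265,.108],-.100))
E
```

```text
clock: 47.78
eef_pos: [0.585, 0.2653, 0.1209]
ee_rot: [-0.0, 0.742, 0.671, 0.0]
wrist_force: [0.6, 0.7, -4.1]
grip_width: 0.222
finger_force: 40.0
w 20.850921430959783 [ 0.56675648  0.6519356  -4.12911252]
(array([-0.0004, -0.001 ,  0.0129]), array([ 0.    , -0.    , -0.0004]))
```

```bash
python3 -m pendant "0 -0.001 0.006 0 0 0 0.01;0 -0.001 0.01 0 0 0 0.01;0 -0.001 0.013 0 0 0 0.01;0 -0.001 0.013 0 0 0 0.01"
```

```text
clock: 48.28
eef_pos: [0.5836, 0.2656, 0.1075]
ee_rot: [-0.0, 0.742, 0.671, -0.0]
wrist_force: [0.1, -0.9, -3.7]
grip_width: 0.217
finger_force: 40.0
```

```bash
python3 -m pendant "0 0 0 0 0 0 0.04;0 0 0 0 0 0 0.04;0 0 0 0 0 0 0.05;0 0 -0.04 0 0 0 0.05;0 0 -0.07 0 0 0 0.05;-0.05 0 -0.1 0 0 0 0.05;-0.1 0 -0.1 0 0 0 0.05;-0.1 0 -0.1 0 0 0 0.05;-0.1 0 -0.1 0 0 0 0.05"
python3 bars.py
python3 - <<'E'
from h import *
w=cam("wrist")["frame"]; t=cam("top")["frame"]; s=cam("scene")["frame"]
f=lambda a,h:cv2.resize(a,(int(a.shape[1]*h/a.shape[0]),h),interpolation=cv2.INTER_CUBIC)
a=np.hstack([f(w[0:200,:360],290),np.zeros((290,4,3),np.uint8)]); b=f(t[80:320,100:430],300); c=f(s[90:310,60:430],300)
b=np.hstack([b[:,:390],c[:,:405]]); W=max(a.shape[1],b.shape[1]); P=lambda i:np.pad(i,((0,0),(0,W-i.shape[1]),(0,0)))
cv2.imwrite("pics/chk.png",np.vstack([P(a),P(b)])[:, :800])
print(delta([.450,.279,.20],-1.145),monitor.get_state()["joint_positions"])
E
```

```text
clock: 49.4
eef_pos: [0.574, 0.1663, 0.2081]
ee_rot: [-0.0, 0.742, 0.671, 0.0]
wrist_force: [0.3, 0.0, 0.0]
grip_width: 0.535
finger_force: 0.0
(0.4398, -0.3342, np.float64(0.011), 0.0246, 0.68)
(0.5241, -0.3464, np.float64(0.055), 0.0262, 0.84)
(0.5629, -0.3163, np.float64(0.137), 0.0307, 0.88)
(0.5941, 0.3102, np.float64(-1.528), 0.0166, 0.49)
(array([ 0.0992, -0.1341,  0.0076]), array([-5.0000e-04,  3.0000e-04,  1.0465e+00])) [1.38609357e-01 2.52769617e-01 1.48085106e+00 1.36144868e-04
 1.40856720e+00 2.37047356e-01]
```

View pics/chk.png

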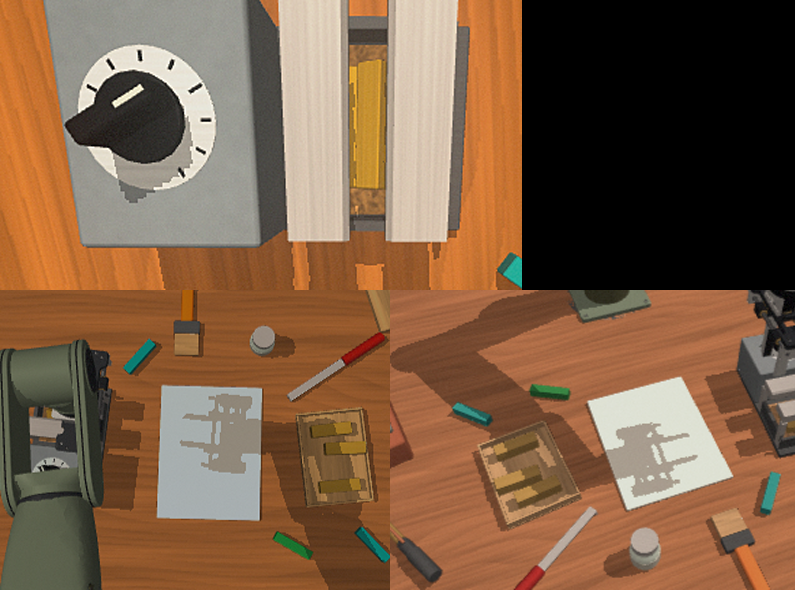

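The check image shows three bars in the catch tray at (368,125), with the dial still on the fifth click. The board is empty. Three bars lie flat in the rework tray; the middle one was nudged about 3 cm but is still inside. All are sorted, so I'll wind the dial back.

```bash
python3 -m pendant "0.099 -0.134 0.008 0 0 1.046 0.045;0.099 -0.134 0.008 0 0 1.046 0.045;0.099 -0.134 0.008 0 0 1.046 0.045;0.099 -0.134 0.008 0 0 1.046 0.045;0.099 -0.134 0.008 0 0 1.046 0.045;0.099 -0.134 0.008 0 0 1.046 0.045;0.099 -0.134 0.008 0 0 1.046 0.045;0.099 -0.134 0.03 0 0 1.046 0.045;0.099 -0.134 0.055 0 0 1.046 0.045;0.099 -0.134 0.075 0 0 1.046 0.045;0.099 -0.134 0.0815 0 0 1.046 0.045;0.099 -0.134 0.0815 0 0 1.046 0.045;0.099 -0.134 0.0815 0 0 1.046 0.01;0.099 -0.134 0.0815 0 0 1.046 0.01;0.099 -0.134 0.0815 0 0 1.046 0.01;0.099 -0.134 0.0815 0 0 1.046 0.01;0.099 -0.134 0.0815 0 0 1.046 0.01;0.099 -0.134 0.0815 0 0 1.046 0.01" 30
python3 -c "
from h import *
s=monitor.get_state();print(s['wrist_force'],s['moment'],s['joint_positions'].round(2),s['grip_width']*94)"
```

```text
clock: 51.9
eef_pos: [0.4504, 0.2788, 0.127]
ee_rot: [-0.001, 0.978, 0.211, 0.0]
wrist_force: [-2.4, 4.5, 4.4]
grip_width: 0.143
finger_force: 30.0
[-2.36419378  4.5156486   4.35209959] [0.75547127 0.37272166 0.04592879] [0.39 0.19 1.73 0.   1.22 1.54] 13.446379675062024
```

```bash
python3 -m pendant "0 0 0 0 0 -0.18 0.01;0 0 0 0 0 -0.36 0.01;0 0 0 0 0 -0.54 0.01;0 0 0 0 0 -0.72 0.01;0 0 0 0 0 -0.9 0.01;0 0 0 0 0 -1.08 0.01;0 0 0 0 0 -1.26 0.01;0 0 0 0 0 -1.44 0.01;0 0 0 0 0 -1.62 0.01;0 0 0 0 0 -1.8 0.01;0 0 0 0 0 -1.98 0.01;0 0 0 0 0 -2.16 0.01;0 0 0 0 0 -2.34 0.01;0 0 0 0 0 -2.5 0.01;0 0 0 0 0 -2.6 0.01;0 0 0 0 0 -2.62 0.01;0 0 0 0 0 -2.62 0.01"
python3 -c "
from h import *
s=monitor.get_state();print(s['wrist_force'],s['moment'],s['joint_positions'].round(2),s['grip_width']*94)"
```

```text
clock: 54.02
eef_pos: [0.4493, 0.2787, 0.127]
ee_rot: [-0.001, 0.048, 0.999, 0.001]
wrist_force: [-4.1, 3.3, 7.0]
grip_width: 0.147
finger_force: 30.0
[-4.089357    3.27047406  6.96239587] [ 0.69569245  0.79332974 -0.07179726] [ 0.39  0.19  1.73  0.    1.22 -1.08] 13.833031658711732
```

```bash
python3 -m pendant "0 0 0 0 0 0 0.05;0 0 0 0 0 0 0.05;0 0 0 0 0 0 0.05;0 0 -0.04 0 0 0 0.05;0 0 -0.08 0 0 0 0.05;0 0 -0.14 0 0 0 0.05;0 0 -0.2 0 0 0 0.05;0 0 -0.2 0 0 0 0.05"
python3 -c "
from h import *
print(delta([.5,.1,.33],-.1))"
```

```text
clock: 55.02
eef_pos: [0.4536, 0.2789, 0.3331]
ee_rot: [0.006, 0.049, 0.999, 0.003]
wrist_force: [-0.3, 1.2, -0.1]
grip_width: 0.53
finger_force: 0.0
(array([-0.0635, -0.1736,  0.0029]), array([-0.0047,  0.0135, -1.5679]))
```

```bash
python3 -m pendant "-0.0635 -0.1736 0 0 0 1.57 0.05;-0.0635 -0.1736 0 0 0 1.57 0.05;-0.0635 -0.1736 0 0 0 1.57 0.05;-0.0635 -0.1736 0 0 0 1.57 0.05;-0.0635 -0.1736 0 0 0 1.57 0.05;-0.0635 -0.1736 0 0 0 1.57 0.05;-0.0635 -0.1736 0 0 0 1.57 0.05;-0.0635 -0.1736 0 0 0 1.57 0.05;-0.0635 -0.1736 0 0 0 1.57 0.05;-0.0635 -0.1736 0 0 0 1.57 0.05;-0.0635 -0.1736 0 0 0 1.57 0.05"
python3 - <<'E'
from h import *
w=cam("wrist")["frame"]; t=cam("top")["frame"]; s=cam("scene")["frame"]
f=lambda a,h:cv2.resize(a,(int(a.shape[1]*h/a.shape[0]),h),interpolation=cv2.INTER_CUBIC)
cv2.imwrite("pics/end.png",np.vstack([f(w[0:200,40:440],300)[:, :600],np.hstack([f(t[80:320,100:430],290)[:,:300],f(s[90:310,60:430],290)[:,:300]])]))
E
python3 bars.py
```

```text
clock: 56.4
eef_pos: [0.4965, 0.0989, 0.3255]
ee_rot: [-0.0, 0.74, 0.673, -0.001]
wrist_force: [0.7, 0.2, 0.4]
grip_width: 0.534
finger_force: 0.0
(0.4405, -0.3354, np.float64(0.101), 0.0269, 0.84)
(0.5239, -0.345, np.float64(0.012), 0.0333, 0.57)
(0.5654, -0.3159, np.float64(0.131), 0.0307, 0.75)
```

View pics/end.png

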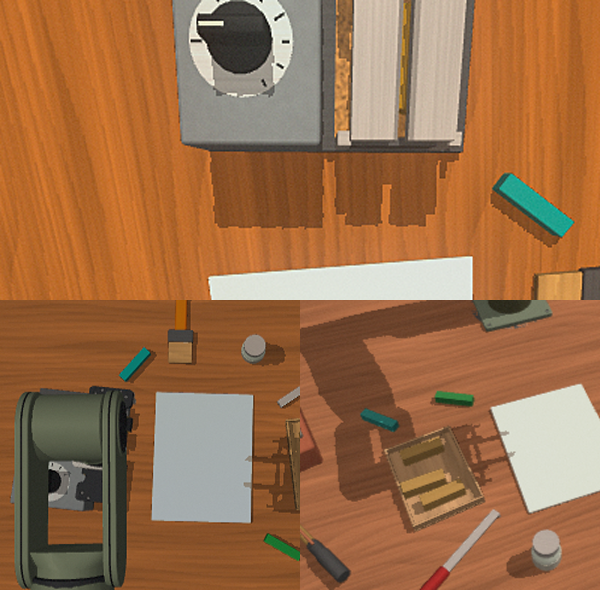

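The final view shows the white line level and pointing left along the gauge axis, so the dial is at 0. The slot is narrow again. The board is empty, three bars are in the rework tray and the jar, brush and file are in place.

```bash
python3 -c "
from rig import ticket
print(ticket.job_done())"
```

```text
the job is handed in; nothing more can be done
None
```

I've handed the job in: the gauge was set to the fifth click and all six brass bars were tried, with three falling through into the catch tray and three too thick and laid in the rework tray; I then wound the dial back to its closed stop and left the jar, brush and file alone.

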